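# Build up the second panel support from keyed blocks

## Robot

A 6-joint arm with a two-finger parallel gripper is mounted at the origin on the work surface. World frame = base frame: x ahead of the robot, y to its left, z up, the work surface at z = 0. Lengths are in mm, angles in rad, forces in N, time in s.
With the tool pointing down it reaches from about 300 to 775 mm from the base axis. Payload 14.6 kg.
Tool frame: the origin (TCP) lies midway between the tips of the shut fingers; the grasp point (between the pads) lies behind it (manip.grip_depth is the z of the grasp point in the tool frame, in mm); z points along the fingers, y is the line along which they close (so a half turn about z gives the same grasp; the last joint's range is limited). The gripper opens to 94 mm and grips with 3 to 60 N. Pads are 16 mm wide; open, the fingers measure 119 mm over their backs; the gripper's body (75 mm by 177 mm) begins 78 mm behind the grasp point.
Start: joints at [-1.256, 0.3, 1.521, -0, 1.321, -0.067], TCP at [204.918, -510.39, 205.446] pointing down, gripper open.
Joint ranges: [-3.03, 3.03], [-0.79, 2.21], [0.23, 2.52], [-1.04, 4.18], [0, 3.07], [-2.55, 2.55]. Speed limits (rad/s): [2.22, 2.22, 2.57, 3.14, 3.14, 3.14].

## Interface

Orientations are given as [roll, pitch, yaw] about the fixed x, y, z axes, in that order (R = Rz(yaw) Ry(pitch) Rx(roll)).
In Python, from cell import manip, cams, readout, order gives the robot as it stands (manip), with the cameras (cams), the readings (readout) and the job (order).
- The arm moves only by the shell command python3 nudge.py 'ROWS' [OPENING] [FORCE]. ROWS is a JSON list that holds a single list of rows (three levels of brackets), with 1 to 5 rows, each of 6 numbers: dx, dy, dz in a scale on which 1.0 is 800 mm, then a rotation vector rx, ry, rz in parts of the range, where 1.0 means pi rad; each row is the pose to reach, as a shift and turn from the pose commanded when the command began, along the tool's axes at that moment; what a row does not reach only later rows make up. A row lasts 1/10 s, in which the tool goes at most 50 mm and 0.15 rad, less where a joint would pass 70% of its speed; a pose out of reach is approached as far as the arm can. OPENING is the finger opening in mm, set as the command begins (- or left out keeps the last). The fingers move at their own pace and stop on an object; FORCE is the grip in N (left out, the last holds). Time passes only in rows, so rows that do not move let the fingers close. It prints the time, the measured TCP pose, the force, the opening and the grip force at its end. Input that does not fit is refused with a message, and nothing moves.
- readout.read_state(): the state, without advancing time (a new reading comes with each control period).
- cams.camera(name): name is "side" or "top" or "wrist"; returns (picture, depth): 400x640x3 uint8, red, green, blue; 400x640 float32, mm along the optical axis (not along the pixel's ray), 0 where there is no reading.
- cams.camera_info(name): a dict with "K" (3x3 intrinsics, pixels), "rvec" (rotation vector, rad) and "tvec" (3), from world to camera coordinates, as OpenCV has them; the wrist camera has in their place "mount" (4x4, takes a point from camera to tool coordinates, whose origin is the TCP and whose axes are the flange's). Camera axes: x right, y down, z forward; pixel columns grow to the right and rows downward; lengths in mm; the calibration is good to about 2 mm. A picture is of the moment at which its call begins: read the wrist's pose just before it. camera_info takes no time and is no camera call.
- order.sign_off(): hands the job in; it is judged then, once.
The state is a dict: "clock": time; "joints": joint angles; "qd": joint speeds; "effort": joint torques, N m; "eef_pos": TCP position; "eef_rot": TCP orientation; "wrist_force": force on the tool from outside, world axes, zero at the start; "moment": the same for the moment, N m; "finger_gap": finger opening in mm; "finger_force": force on a finger pad.
Only numpy, scipy, OpenCV 4.12 (cv2) and the standard library are available. Lean on these libraries where they do the work, as an engineer would, in place of code of your own. Each camera call takes 0.05 s, during which the arm holds its last target. There are 200 camera calls.

## Task

Build up the empty support base so that it matches the finished support standing on the bench: first set the thicker of the two spacer blocks on the base, then the cork-topped cap on that spacer, each turned so that its wide and narrow lugs drop into the matching notches below and it sits fully home and level. Leave the thin spacer where it lies, don't knock over the glue bottle or the brush jar, and let go when the support is built.

Things in the scene. Friction and masses are not known exactly. Their poses are not given: they have to be found in the camera images.
- base: The empty support base, screwed to the bench: pale wooden block 96 (x) x 52 (y) mm, top 36 mm above the bench, on a 136 x 80 x 8 mm plywood plate. Two notches in its top, one at each end, like the spacer's; wide one at +x. Origin: centre of the underside, x to the wide end, z up. The spacer is home when its origin is 26 mm above this one, centred, same yaw.
- base_wide (a point): Middle of the top edge of the base's wide-notch end: 48 mm along +x and 36 mm above the base's origin. Notches (base and spacers) are 12 mm deep, open upwards and at the end faces, and reach 20 mm in from the end; 38 mm wide (y) at +x, 22 mm at -x: 2 mm of play beside a lug.
- spacer: The thicker loose spacer: pale wooden block 96 (x) x 52 (y) mm, 54 mm high: body z = 10 to 54 mm standing on two lugs, with two notches in its top. About 0.15 kg; gripped across its 52 mm width. Origin: centre, level with the lugs' undersides; x to the wide end, z up. The cap is home when its origin is 44 mm above this one, centred, same yaw.
- spacer_wide (a point): On the spacer's wide-lug end face, 48 mm along +x and 10 mm above its origin. Lugs (spacers and cap) are 10 mm tall, 18 mm long in x, flush with the end faces: 34 mm wide (y) at the +x end, 18 mm wide at the -x end.
- cap: The loose cap: pale wooden block 96 (x) x 52 (y) mm, body z = 10 to 38 mm standing on two lugs like the spacer's, no notches; 4 mm cork pad on top, and at the wide-lug (+x) end an upright fence 14 mm thick rising to z = 54 mm. About 0.12 kg; gripped across its 52 mm width. Origin: centre, level with the lugs' undersides; x to the wide (fence) end, z up.
- cap_wide (a point): On the cap's wide-lug (fence) end face, 48 mm along +x and 10 mm above its origin.
- thin_spacer: The thinner loose spacer: plan, lugs and notches as the thick one, but only 34 mm high overall (body 24 mm). Not wanted; stays where it is. Origin: centre, level with the lugs' undersides. Thick spacer, thin spacer and cap may each lie in any of three places.
- post: The finished support, fixed to the bench: base, thick spacer and cap, 124 mm high to the top of its fence. Origin: centre of its underside.
- glue: White glue bottle with an orange nozzle, 68 mm across, 190 mm high, loose. Origin: centre of its underside.
- brush_jar: Glass jar 72 mm across, 100 mm high, with three brushes reaching up to 200 mm, loose. Origin: centre of its underside.
- offcut: Loose wooden offcut lying on the bench, 42 x 260 x 19 mm, long in y. Origin: centre of its underside.

How it is judged (in metres and radians):
On the way, in this order (a step that is already met when the one before it is completed fails the run):
1. the thick spacer sits fully home on the base, wide lug in wide notch (horizontal distance between spacer and base below 0.005 m and horizontal distance between spacer_wide and base_wide below 0.006 m and z of spacer in the frame of base between 0.0235 and 0.0285 m and angle between spacer's own z axis and vertical below 0.05 rad), for 0.2 s.
2. the cap sits fully home on the thick spacer, which is still home on the base (all of step 1 and horizontal distance between cap and spacer below 0.005 m and horizontal distance between cap_wide and spacer_wide below 0.006 m and z of cap in the frame of spacer between 0.0415 and 0.0465 m and angle between cap's own z axis and vertical below 0.05 rad), for 0.2 s.
At the end, for the whole second after the job is handed in: Thick spacer on base and cap on spacer, wide ends matching: centred within 5 mm (wide ends 6 mm), within 2.5 mm of fully home, tilt under 0.05 rad, at rest (under 0.02 m/s). Thin spacer within 30 mm of its start; glue bottle and brush jar standing (tilt under 0.4 rad) (all of step 2 and linear speed of each of spacer, cap below 0.02 m/s and distance of thin_spacer from where it was at the start of the episode below 0.03 m and angle between each of glue, brush_jar's own z axis and vertical below 0.4 rad); the robot touches nothing.
It fails at once if the thin spacer is moved more than 30 mm (distance of thin_spacer from where it was at the start of the episode above 0.03 m).
It fails at once if the glue bottle is knocked over (angle between glue's own z axis and vertical above 0.4 rad).
It fails at once if the brush jar is knocked over (angle between brush_jar's own z axis and vertical above 0.4 rad).
It also fails if it takes over 58 s, if anything falls off the work surface, if the arm or the gripper's body presses on something with over 40 N, if the wrist force passes 120 N, or if a joint passes its speed limit or range.

## Working session

There is one attempt and no reset: what is moved stays moved. The work goes in short steps, Python scripts to look and compute and a shell command to move; the robot and the scene stay as the last step left them, time stands still between calls to the robot, and variables do not carry over. Pictures are saved under pics/ and viewed, at most 10 in all, crops included, and the job is handed in when it is done.

```bash
ls; mkdir -p pics; python3 - <<'E'
from cell import manip, cams, readout, order
import cv2,numpy as np
print(manip.grip_depth, readout.read_state())
for n in ("top","side"):
    p,d=cams.camera(n); cv2.imwrite(f"pics/{n}0.png",p[:,:,::-1]); np.savez(f"pics/{n}0.npz",p=p,d=d)
    print(n,cams.camera_info(n))
print(cams.camera_info("wrist"))
E
```

```text
cell.py
nudge.py
pics
-18.8 {'clock': 0.0, 'joints': array([-1.25560332e+00,  3.00463302e-01,  1.52155744e+00,  1.62654620e-05,
        1.32072423e+00, -6.65911821e-02]), 'qd': array([-0.00268223,  0.00052548,  0.00064998, -0.0010547 , -0.00060347,
       -0.00096936]), 'effort': array([ 4.21532131e-04, -5.31811595e+01, -3.52739525e+01,  7.07983668e-02,
        2.43141095e-02, -1.27098001e-04]), 'eef_pos': array([ 204.84239918, -510.1513121 ,  204.90061642]), 'eef_rot': array([-3.14044394e+00, -9.23974399e-05,  3.81780101e-01]), 'wrist_force': array([ 0.22642135, -0.64481382, -0.48314524]), 'moment': array([ 0.01708334, -0.01929682,  0.02347647]), 'finger_force': 0.0, 'finger_gap': 93.82632448990294}
top {'K': array([[414.47982105,   0.        , 321.99479239],
       [  0.        , 414.47982105, 202.19078444],
       [  0.        ,   0.        ,   1.        ]]), 'rvec': array([ 2.15662254, -2.21783835,  0.08194911]), 'tvec': array([  33.48253865,  564.75905031, 1523.8564848 ])}
side {'K': array([[428.60427712,   0.        , 317.61365375],
       [  0.        , 428.60427712, 191.46008053],
       [  0.        ,   0.        ,   1.        ]]), 'rvec': array([ 0.99505772, -2.40598406,  1.08487456]), 'tvec': array([420.61290135, 314.57734939, 993.92728496])}
{'K': array([[298.91477653,   0.        , 321.04555567],
       [  0.        , 298.91477653, 200.58168693],
       [  0.        ,   0.        ,   1.        ]]), 'mount': array([[ 1.02047375e-03, -9.59085476e-01, -2.83114833e-01,
         8.33150459e+01],
       [ 9.99999399e-01,  1.09184122e-03, -9.42935905e-05,
        -2.05183628e-01],
       [ 3.99552058e-04, -2.83114567e-01,  9.59086014e-01,
        -1.79435473e+02],
       [ 0.00000000e+00,  0.00000000e+00,  0.00000000e+00,
         1.00000000e+00]])}
```

View pics/top0.png

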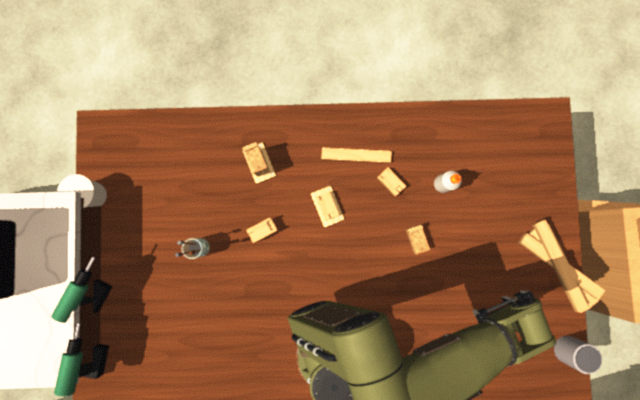

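View pics/side0.png

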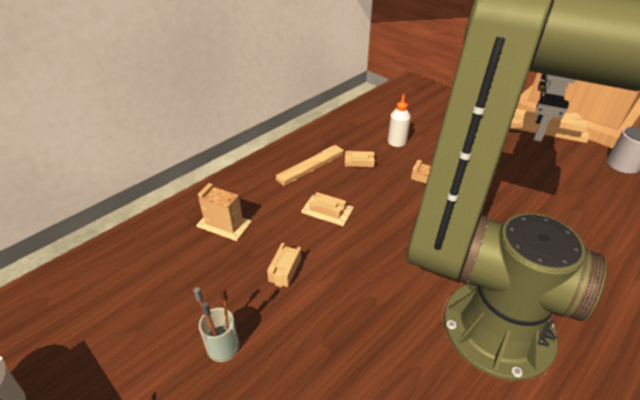

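```bash
cat > h.py <<'E'
import numpy as np,cv2
from cell import manip, cams, readout, order
from scipy.spatial.transform import Rotation as R
def cloud(name,d,ci=None,pose=None):
    ci=ci or cams.camera_info(name);K=ci["K"]
    v,u=np.mgrid[:d.shape[0],:d.shape[1]]
    P=np.stack([(u-K[0,2])/K[0,0]*d,(v-K[1,2])/K[1,1]*d,d],-1)
    if name=="wrist":
        M=ci["mount"];P=P@M[:3,:3].T+M[:3,3]
        W=P@R.from_euler("xyz",pose[1]).as_matrix().T+pose[0]
    else:
        Rm=cv2.Rodrigues(ci["rvec"])[0];W=(P-ci["tvec"])@Rm
    W[d<=0]=np.nan
    return W
E
python3 - <<'E'
from h import *
z=np.load("pics/top0.npz");W=cloud("top",z["d"]);h=W[...,2]
print(np.nanpercentile(h,[1,10,50,90,99]))
m=((h>14)&(W[...,0]>150)).astype(np.uint8)
n,l,s,c=cv2.connectedComponentsWithStats(m)
for i in range(1,n):
    if s[i,4]>60:
        k=l==i; hh=h[k]
        print(s[i],W[k].mean(0).round(),"z pct",np.percentile(hh,[5,50,95]).round())
E
```

```text
[-764.36161662 -754.64940474   -2.47437785  185.69181507  681.13395155]
[242 143  27  34 525] [718. 250. 102.] z pct [ 34. 111. 124.]
[321 148  70  15 689] [ 741. -113.   19.] z pct [15. 19. 24.]
[377 168  28  28 385] [ 634. -239.   30.] z pct [18. 31. 39.]
[434 171  27  22 429] [ 620. -425.  108.] z pct [ 27. 116. 158.]
[    0   175   111   161 14559] [391. 926. 166.] z pct [ 47. 184. 219.]
[316 192  22  30 371] [550.   1.  32.] z pct [19. 34. 41.]
[246 218  31  25 406] [468. 241.  49.] z pct [35. 51. 59.]
[ 518  220   86   92 2478] [ 308. -831.   65.] z pct [36. 67. 83.]
[406 225  23  30 423] [ 418. -325.   41.] z pct [24. 42. 53.]
[175 238  33  21 494] [411. 479.  82.] z pct [ 29.  71. 198.]
[  287   291   269    90 12413] [ 203. -197.  559.] z pct [320. 573. 691.]
```

The top view shows the post at (258,162), the base at (327,206), and the thick spacer at (262,230), about 54 mm high. The thin spacer is at (391,181), about 34 mm high, the cap at (418,239), the jar at (193,247) and the glue at (449,181). The side view agrees. Next come rough yaws, then close-up wrist views.

```bash
cat >> h.py <<'E'
def go(x,y,z,yaw):
    s=readout.read_state();p=s["eef_pos"];r=R.from_euler("xyz",s["eef_rot"])
    T=R.from_euler("xyz",[np.pi,0,yaw])
    d=r.inv().apply(np.array([x,y,z])-p);rv=(r.inv()*T).as_rotvec()
    q1=np.arctan2(y,x);print("shift",d.round(1),"rot",rv.round(3),"q6~",round(q1+np.pi/2-yaw,2),"clock",round(s["clock"],2))
def rect(W,m):
    P=W[m][:,:2].astype(np.float32);(c,sz,a)=cv2.minAreaRect(P);b=cv2.boxPoints((c,sz,a))
    e=max((b[1]-b[0],b[2]-b[1]),key=np.linalg.norm);return np.array(c),np.sort(sz),np.arctan2(e[1],e[0])
E
python3 - <<'E'
from h import *
z=np.load("pics/top0.npz");W=cloud("top",z["d"]);h=W[...,2]
for n,(x,y,lo,hi) in dict(base=(550,0,28,45),spacer=(468,241,46,65),cap=(418,-325,36,70),thin=(634,-239,25,45)).items():
    m=(h>lo)&(h<hi)&(np.hypot(W[...,0]-x,W[...,1]-y)<75)
    print(n,*rect(W,m))
go(418,-325,180,0.38)
E
```

```text
base [550.72052002   1.18608475] [51.50444412 95.78658295] 0.35154828
spacer [468.22564697 242.96559143] [51.6163826  95.62335205] -1.1064696
cap [ 418.5597229  -327.50488281] [53.59466171 95.95330048] 0.29393393
thin [ 634.49908447 -239.1725769 ] [53.46666718 94.27607727] 0.7325096
shift [266.8 -92.4  25.1] rot [-0.001 -0.     0.002] q6~ 0.53 clock 0.1
```

The rows are not in the units I measure in: shifts go in shares of 800 mm and turns go in shares of pi rad. I convert before sending: 215 mm / 800 = 0.2688, 175 mm / 800 = 0.2188.

```bash
python3 nudge.py '[[[0.0563,-0.0188,0,0,0,0],[0.1125,-0.0375,0,0,0,0],[0.1688,-0.0563,0,0,0,0],[0.2188,-0.075,0,0,0,0],[0.2688,-0.0938,0.0125,0,0,0]]]' 94; python3 nudge.py '[[[0.05,-0.0188,0.0063,0,0,0],[0.065,-0.0213,0.0063,0,0,0.0255],[0.065,-0.0213,0.0063,0,0,0.0255],[0.065,-0.0213,0.0063,0,0,0.0255]]]'
cat >> h.py <<'E'
def wrist(n):
    s=readout.read_state();p,d=cams.camera("wrist");cv2.imwrite(f"pics/{n}.png",p[:,:,::-1])
    W=cloud("wrist",d,pose=(s["eef_pos"],s["eef_rot"]));np.savez(f"pics/{n}.npz",p=p,W=W);return W
E
python3 - <<'E'
from h import *
W=wrist("cap1");h=W[...,2]
for lo,hi in((33,48),(33,65),(49,65)):
    m=(h>lo)&(h<hi)&(np.hypot(W[...,0]-418,W[...,1]+326)<80);print(m.sum(),*rect(W,m),np.median(h[m]))
go(550,0,170,0.35)
E
```

```text
clock: 0.6
eef_pos: [377.9, -359.6, 196.2]
eef_rot: [3.14, -0.001, 0.382]
wrist_force: [0.5, -0.4, -0.0]
finger_gap: 94.1
finger_force: 0.0
clock: 1.0
eef_pos: [418.0, -325.8, 190.3]
eef_rot: [-3.141, 0.0, 0.304]
wrist_force: [0.6, 0.2, 0.0]
finger_gap: 93.6
finger_force: 0.0
3176 [ 421.09036255 -330.23168945] [52.09858322 96.2779007 ] 0.2994773 42.05315570448512
3861 [ 421.09036255 -330.23168945] [52.09858322 96.2779007 ] 0.2994773 42.25993051638446
684 [ 460.20928955 -318.20327759] [13.98763943 51.9955368 ] -1.2648587 53.904873654055706
shift [ 223.5 -271.8   20.3] rot [-0.     0.    -0.047] q6~ 1.22 clock 1.05
```

View pics/cap1.png

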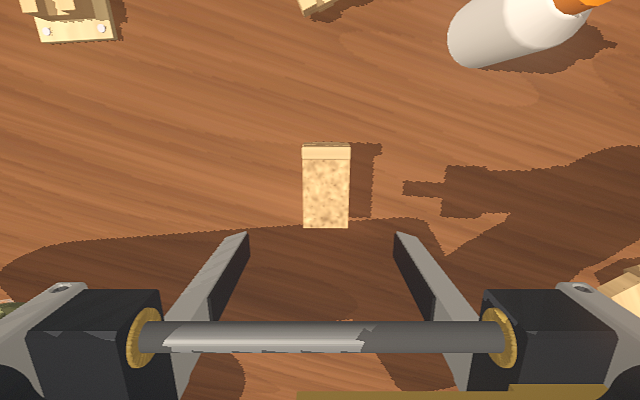

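The cap measures 52×96 mm with its top at 42 mm and its fence at 54 mm, as specified. The fence is on the far side, at (326,152) in the picture, so +x is yaw 0.2995 and the centre is (421.1, -330.2). Now the base.

In the tool's units: -174 mm / 800 = -0.2175, 143 mm / 800 = 0.1788, -0.04 rad / 3.1416 = -0.0127.

```bash
python3 nudge.py '[[[0.0313,-0.04,0,0,0,0],[0.0688,-0.0838,0,0,0,0],[0.1063,-0.1288,0,0,0,0],[0.1438,-0.1738,0,0,0,-0.0064],[0.1788,-0.2175,0,0,0,-0.0127]]]'; python3 nudge.py '[[[0.0375,-0.045,0.0063,0,0,0],[0.075,-0.0875,0.0125,0,0,0],[0.1,-0.1225,0.0188,0,0,0],[0.1,-0.1225,0.025,0,0,0],[0.1,-0.1225,0.025,0,0,0]]]'
python3 - <<'E'
from h import *
W=wrist("base1");h=W[...,2]
m=(h>30)&(h<42)&(np.hypot(W[...,0]-550,W[...,1])<80);print(m.sum(),*rect(W,m),np.median(h[m]),readout.read_state()["eef_pos"])
m=(h>4)&(h<13)&(np.hypot(W[...,0]-550,W[...,1])<100);print(m.sum(),*rect(W,m),np.median(h[m]))
go(468,243,190,-1.106)
go(468,243,190,-1.106+np.pi)
E
```

```text
clock: 1.55
eef_pos: [503.3, -116.2, 190.7]
eef_rot: [3.141, -0.0, 0.342]
wrist_force: [1.0, -1.0, -0.2]
finger_gap: 94.1
finger_force: 0.0
clock: 2.05
eef_pos: [545.3, 1.6, 169.8]
eef_rot: [-3.141, 0.001, 0.343]
wrist_force: [0.1, -0.7, -0.8]
finger_gap: 93.9
finger_force: 0.0
3189 [553.7980957  -1.0838623] [52.11243439 96.1102829 ] 0.3569534 36.03949605956902 [545.43236953   1.02422339 170.26666077]
3599 [553.78186035  -1.05966187] [ 80.16887665 136.14561462] 0.35617837 8.139655101788065
shift [   8.1 -253.9  -19.7] rot [0.000e+00 1.000e-03 1.448e+00] q6~ 3.16 clock 2.1
shift [   8.1 -253.9  -19.7] rot [-1.000e-03  0.000e+00 -1.694e+00] q6~ 0.01 clock 2.1
```

View pics/base1.png

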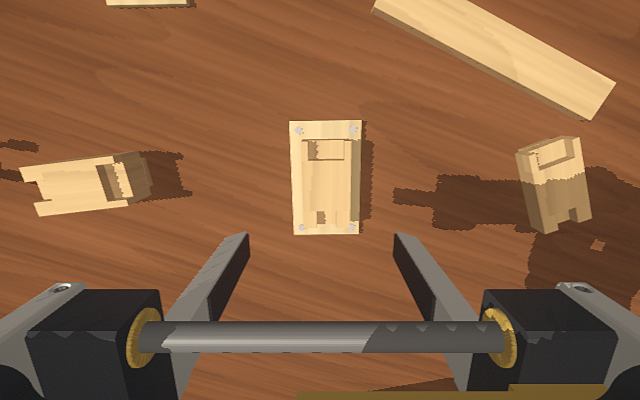

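The base's wide notch is at the far end (326,150), so its yaw is +0.357. The thick spacer, on the left, has its wide notch facing the base at (118,180), so its yaw is about -1.106. The last joint's range means the spacer has to be gripped half-turned, with tool yaw 2.035. I'll turn over the base and measure again to find the wrist-camera bias.

In the tool's units: -0.7 rad / 3.1416 = -0.2228.

```bash
python3 nudge.py '[[[0,0,0,0,0,-0.0446],[0,0,0,0,0,-0.0891],[0,0,0,0,0,-0.1337],[0,0,0,0,0,-0.1783],[0,0,0,0,0,-0.2228]]]';python3 nudge.py '[[[0,0,0,0,0,-0.0446],[0,0,0,0,0,-0.0891],[0,0,0,0,0,-0.1337],[0,0,0,0,0,-0.1783],[0,0,0,0,0,-0.2228]]]';python3 nudge.py '[[[0,0,0,0,0,-0.0446],[0,0,0,0,0,-0.0929],[0,0,0,0,0,-0.0929],[0,0,0,0,0,-0.0929]]]'
python3 - <<'E'
from h import *
W=wrist("base2");h=W[...,2]
m=(h>30)&(h<42)&(np.hypot(W[...,0]-550,W[...,1])<80);c,s,a=rect(W,m);print(m.sum(),c,s,a,np.median(h[m]))
m=(h>4)&(h<13)&(np.hypot(W[...,0]-550,W[...,1])<100);print(m.sum(),*rect(W,m))
y2=readout.read_state()["eef_rot"][2];y1=.343
rt=lambda t:np.array([[np.cos(t),np.sin(t)],[np.sin(t),-np.cos(t)]])
b=np.linalg.solve(rt(y1)-rt(y2),np.array([553.79,-1.07])-c);print("bias tool",b,"base true",c-rt(y2)@b)
go(468,243,170,2.035)
E
```

```text
clock: 2.6
eef_pos: [545.6, 0.4, 171.0]
eef_rot: [3.141, -0.0, 1.046]
wrist_force: [-0.3, -0.4, 0.3]
finger_gap: 94.3
finger_force: 0.0
clock: 3.1
eef_pos: [545.6, 0.4, 171.0]
eef_rot: [3.141, 0.0, 1.746]
wrist_force: [-0.4, -0.2, 0.6]
finger_gap: 93.7
finger_force: 0.0
clock: 3.5
eef_pos: [545.7, 1.1, 170.8]
eef_rot: [3.141, 0.0, 2.028]
wrist_force: [-0.4, 1.1, -0.1]
finger_gap: 94.2
finger_force: 0.0
3224 [ 5.54148193e+02 -3.43982697e-01] [53.06092453 96.15673828] 0.355194 36.12715833514993
3277 [ 5.54047424e+02 -1.54769897e-01] [ 80.54447174 136.08401489] 0.3578435
bias tool [-0.03971379  0.54079387] base true [ 5.53645524e+02 -5.47351093e-01]
shift [251.1  37.1   0.7] rot [ 0.     0.    -0.006] q6~ 0.01 clock 3.55
```

```bash
python3 nudge.py '[[[0.06,0.0088,0,0,0,0],[0.12,0.0175,0,0,0,0],[0.18,0.0263,0,0,0,0],[0.24,0.035,0,0,0,0],[0.2813,0.0425,0,0,0,0]]]';python3 nudge.py '[[[0.0313,0.0038,0,0,0,0],[0.0313,0.0038,0,0,0,0],[0.0313,0.0038,0,0,0,0]]]'
python3 - <<'E'
from h import *
W=wrist("sp1");h=W[...,2]
m=(h>48)&(h<60)&(np.hypot(W[...,0]-470,W[...,1]-241)<75);c,s,a=rect(W,m);print(m.sum(),c,s,a,np.median(h[m]))
# notch floors ~42: width across y at each end
ax=-1.106;L=(W[...,:2]-c)@np.array([[np.cos(ax),-np.sin(ax)],[np.sin(ax),np.cos(ax)]])
for lo,hi in((32,46),(-46,-32)):
    k=(L[...,0]>lo)&(L[...,0]<hi)&(np.abs(L[...,1])<25)&(h>38)&(h<46);print(lo,k.sum(),np.ptp(L[...,1][k]) if k.any() else 0)
go(c[0],c[1],32,a if a>0 else a+np.pi)
E
```

```text
clock: 4.05
eef_pos: [474.6, 220.8, 170.7]
eef_rot: [3.141, -0.0, 2.031]
wrist_force: [0.4, -0.8, 0.3]
finger_gap: 93.8
finger_force: 0.0
clock: 4.35
eef_pos: [467.3, 242.2, 170.5]
eef_rot: [-3.142, 0.0, 2.032]
wrist_force: [0.1, -0.0, -0.6]
finger_gap: 93.7
finger_force: 0.0
3542 [471.43389893 242.13604736] [52.10285187 96.35247803] -1.1066868 54.171440344959564
32 408 37.822832556847835
-46 284 20.775789496133758
shift [ -1.4   3.7 138.5] rot [-0.     0.    -0.003] q6~ 0.01 clock 4.4
```

View pics/sp1.png

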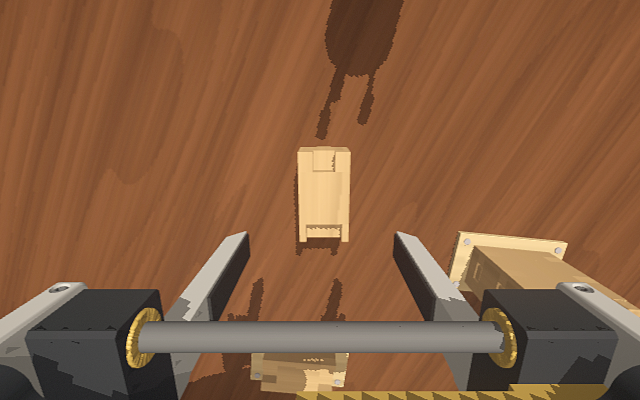

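The spacer checks out at 52×96 mm with its top at 54 mm. Its wide notch is 37.8 mm, at the near end (323,232) facing the base, so the yaw is -1.107. Descending to grip with the TCP at z≈18.

In the tool's units: 152 mm / 800 = 0.19, -1.4 mm / 800 = -0.0018, -0.003 rad / 3.1416 = -0.001.

```bash
python3 nudge.py '[[[-0.0018,0.0041,0.0438,0,0,-0.001],[-0.0018,0.0041,0.0938,0,0,-0.001],[-0.0018,0.0041,0.1438,0,0,-0.001],[-0.0018,0.0041,0.1813,0,0,-0.001],[-0.0018,0.0041,0.19,0,0,-0.001]]]'; python3 nudge.py '[[[0,0,0,0,0,0],[0,0,0,0,0,0],[0,0,0,0,0,0],[0,0,0,0,0,0],[0,0,0,0,0,0]]]' 40 25; python3 nudge.py '[[[0,0,0,0,0,0],[0,0,0,0,0,0],[0,0,0,0,0,0]]]' 
```

```text
clock: 4.9
eef_pos: [469.7, 240.8, 15.6]
eef_rot: [-3.137, -0.0, 2.034]
wrist_force: [0.9, -0.6, 0.8]
finger_gap: 94.0
finger_force: 0.0
clock: 5.4
eef_pos: [471.1, 242.8, 19.2]
eef_rot: [3.14, 0.0, 2.037]
wrist_force: [0.2, 0.1, -0.0]
finger_gap: 57.6
finger_force: 0.0
clock: 5.7
eef_pos: [471.0, 242.8, 18.9]
eef_rot: [3.141, 0.0, 2.037]
wrist_force: [-1.5, -1.2, 6.2]
finger_gap: 51.9
finger_force: 25.0
```

In the tool's units: -110 mm / 800 = -0.1375, -80 mm / 800 = -0.1.

```bash
python3 nudge.py '[[[0,0,-0.0188,0,0,0],[0,0,-0.0563,0,0,0],[0,0,-0.1,0,0,0],[0,0,-0.1375,0,0,0],[0,0,-0.1375,0,0,0]]]'; python3 - <<'E'
from h import *
W=wrist("held1");h=W[...,2];s=readout.read_state();print(s["finger_gap"],s["finger_force"],s["eef_pos"],s["eef_rot"],s["wrist_force"])
z=s["eef_pos"][2]+35;m=(h>z-6)&(h<z+6)&(np.hypot(W[...,0]-470,W[...,1]-241)<75);c,sz,a=rect(W,m);print(m.sum(),c,sz,a,np.median(h[m]))
y=s["eef_rot"][2];d=c-s["eef_pos"][:2];print("in tool",d@[np.cos(y),np.sin(y)],d@[np.sin(y),-np.cos(y)])
go(553,-.8,128,3.498)
E
```

```text
clock: 6.2
eef_pos: [472.2, 243.4, 132.2]
eef_rot: [3.136, 0.0, 2.037]
wrist_force: [0.5, -0.5, -2.2]
finger_gap: 51.0
finger_force: 25.0
51.87039360088549 24.995512068271637 [471.33144437 242.97430327 129.72290824] [3.13869567e+00 1.42017491e-04 2.03685646e+00] [-0.00506055  0.63519008 -2.05266709]
12133 [469.29510498 249.91635132] [76.19255066 84.09887695] -1.1849543 167.35788714721315
in tool 7.116718684088409 1.3003939462238276
shift [-254.5  -36.6    1.7] rot [ 0.002  0.002 -1.461] q6~ -1.93 clock 6.25
```

View pics/held1.png

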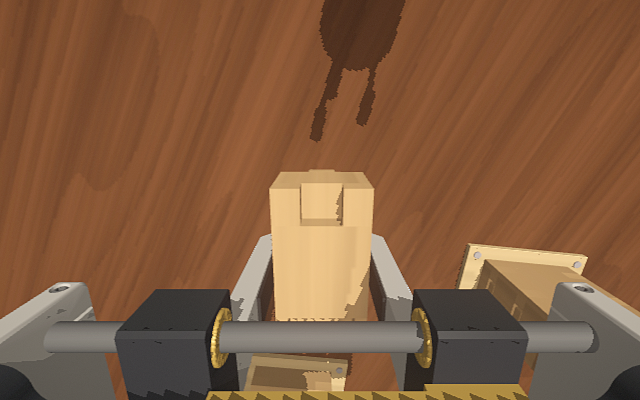

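The spacer hangs straight in the fingers, with its narrow-notch end at (320,200) and the far edge at row 187. Next I'll find its offset along the tool and move to the base.

In the tool's units: -205 mm / 800 = -0.2563, -160 mm / 800 = -0.2.

```bash
python3 - <<'E'
from h import *
W=np.load("pics/held1.npz")["W"];h=W[...,2];y=2.0368;d=W[...,:2]-[471.33,242.97]
x=d@[np.cos(y),np.sin(y)];t=d@[np.sin(y),-np.cos(y)]
m=(h>162)&(h<170)&(abs(t)<24)&(abs(t)>14)&(x>0)&(x<60);print(np.percentile(x[m],[99,99.9,100]),"h by x:",[round(float(np.median(h[m&(abs(x-k)<3)])),1) for k in (15,30,45)])
E
python3 nudge.py '[[[-0.0375,-0.005,0,0,0,0],[-0.0875,-0.0125,0,0,0,0],[-0.1438,-0.02,0,0,0,0],[-0.2,-0.0288,0,0,0,0],[-0.2563,-0.0375,0,0,0,0]]]';python3 nudge.py '[[[-0.0438,-0.0063,0,0,0,-0.0318],[-0.0613,-0.0075,0,0,0,-0.07],[-0.0613,-0.0075,0,0,0,-0.1146],[-0.0613,-0.0075,0,0,0,-0.1592],[-0.0613,-0.0075,0,0,0,-0.2037]]]';python3 nudge.py '[[[0,0,0,0,0,-0.0446],[0,0,0,0,0,-0.0891],[0,0,0,0,0,-0.1337],[0,0,0,0,0,-0.1783],[0,0,0,0,0,-0.2228]]]'
python3 -c "
from h import *
go(553,-.8,80,3.498)"
```

```text
[47.0988716  47.28373709 47.43325197] h by x: [167.4, 167.4, 167.2]
clock: 6.75
eef_pos: [535.6, 44.3, 126.7]
eef_rot: [-3.139, -0.001, 2.037]
wrist_force: [0.5, -0.5, -1.2]
finger_gap: 52.2
finger_force: 25.0
clock: 7.25
eef_pos: [552.0, -0.6, 126.5]
eef_rot: [-3.14, -0.003, 2.682]
wrist_force: [0.6, 0.1, -1.6]
finger_gap: 51.7
finger_force: 25.0
clock: 7.75
eef_pos: [552.0, -0.3, 126.5]
eef_rot: [3.141, -0.003, -2.901]
wrist_force: [-0.9, -0.1, -2.0]
finger_gap: 51.4
finger_force: 25.0
shift [-1.  -0.7 46.5] rot [ 0.001 -0.003 -0.115] q6~ -1.93 clock 7.75
```

In the tool's units: 56 mm / 800 = 0.07, 42 mm / 800 = 0.0525, -0.115 rad / 3.1416 = -0.0366.

```bash
python3 nudge.py '[[[-0.0013,-0.0009,0,0,0.001,-0.0366],[-0.0013,-0.0009,0.025,0,0.001,-0.0366],[-0.0013,-0.0009,0.0525,0,0.001,-0.0366],[-0.0013,-0.0009,0.07,0,0.001,-0.0366],[-0.0013,-0.0009,0.07,0,0.001,-0.0366]]]'
python3 -c "
from h import *
W=wrist('pre1')
go(553,-.8,45,3.498)
h=W[...,2];s=readout.read_state();y=s['eef_rot'][2];print(s['eef_pos'],s['eef_rot'])
d=W[...,:2]-s['eef_pos'][:2];x=d@[np.cos(y),np.sin(y)];t=d@[np.sin(y),-np.cos(y)]
m=(h>3)&(h<13)&(x>40)&(x<90)&(abs(t)<50)
print('plate far edge x',np.percentile(x[m],99.5),'t',np.percentile(t[m],[.5,99.5]))
z=s['eef_pos'][2]+35;k=(abs(h-z)<6)&(abs(t)<24)&(abs(t)>14)&(x>0)&(x<60);print('spacer far',np.percentile(x[k],99.9))
"
```

```text
clock: 8.25
eef_pos: [552.4, -0.8, 69.7]
eef_rot: [3.139, -0.007, -2.791]
wrist_force: [0.4, -0.1, -2.1]
finger_gap: 51.6
finger_force: 25.0
shift [ 0.1  0.1 26.3] rot [ 0.001 -0.005 -0.006] q6~ -1.93 clock 8.3
[553.23739532  -0.80905337  71.28117147] [ 3.14037692 -0.0053537  -2.79137952]
plate far edge x 67.98089174233718 t [-39.30940268  39.75427018]
spacer far 47.38419201518431
```

View pics/pre1.png

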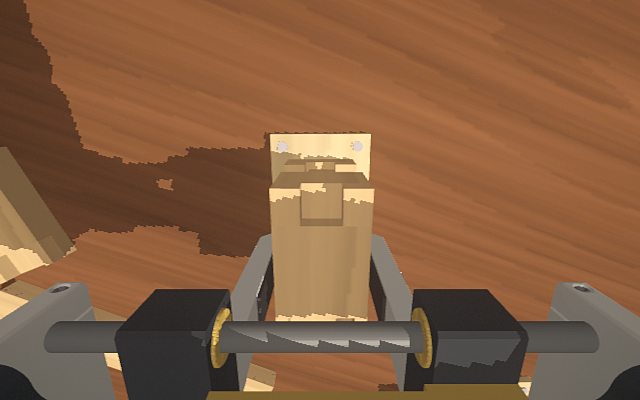

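The spacer is centred over the base to within 1 mm: the plate's far edge is at 68 mm and the spacer's end at 47.4 mm. Lowering it now.

In the tool's units: 24 mm / 800 = 0.03, 21 mm / 800 = 0.0263, -0.006 rad / 3.1416 = -0.0019.

```bash
python3 nudge.py '[[[0.0006,0,0.0075,0,-0.0016,-0.0019],[0.0006,0,0.015,0,-0.0016,-0.0019],[0.0006,0,0.0213,0,-0.0016,-0.0019],[0.0006,0,0.0263,0,-0.0016,-0.0019],[0.0006,0,0.03,0,-0.0016,-0.0019]]]';python3 nudge.py '[[[0,0,0.0013,0,0,0],[0,0,0.0025,0,0,0],[0,0,0.0025,0,0,0],[0,0,0.0025,0,0,0]]]'
```

```text
clock: 8.8
eef_pos: [553.3, -1.1, 48.1]
eef_rot: [3.141, 0.002, -2.785]
wrist_force: [0.2, 0.0, -1.7]
finger_gap: 52.3
finger_force: 25.0
clock: 9.2
eef_pos: [553.4, -1.0, 46.6]
eef_rot: [3.142, 0.002, -2.785]
wrist_force: [0.6, 1.1, -1.6]
finger_gap: 52.0
finger_force: 25.0
```

In the tool's units: 1.7 mm / 800 = 0.0021, 1 mm / 800 = 0.0013.

```bash
python3 nudge.py '[[[0,0,0.0013,0,0,0],[0,0,0.0021,0,0,0],[0,0,0.0021,0,0,0]]]'; python3 nudge.py '[[[0,0,0,0,0,0],[0,0,0,0,0,0],[0,0,0,0,0,0],[0,0,0,0,0,0],[0,0,0,0,0,0]]]' 90; python3 nudge.py '[[[0,0,-0.0375,0,0,0],[0,0,-0.0875,0,0,0],[0,0,-0.1375,0,0,0],[0,0,-0.1688,0,0,0],[0,0,-0.1688,0,0,0]]]'
python3 - <<'E'
from h import *
W=wrist("placed1");h=W[...,2]
m=(h>74)&(h<86)&(np.hypot(W[...,0]-553,W[...,1])<80);c,s,a=rect(W,m);print(m.sum(),c,s,a,np.median(h[m]))
m&=True
P=W[m];A=np.c_[P[:,:2]-c,np.ones(len(P))];print("tilt",np.linalg.lstsq(A,P[:,2],rcond=None)[0])
m=(h>4)&(h<13)&(np.hypot(W[...,0]-553,W[...,1])<100);print(m.sum(),*rect(W,m))
go(421,-330,190,.3)
E
```

```text
clock: 9.5
eef_pos: [553.4, -1.0, 45.0]
eef_rot: [3.142, 0.002, -2.785]
wrist_force: [-0.3, -0.1, 1.8]
finger_gap: 52.1
finger_force: 25.0
clock: 10.0
eef_pos: [553.4, -1.1, 44.7]
eef_rot: [3.141, 0.002, -2.785]
wrist_force: [-0.1, 0.2, 0.7]
finger_gap: 87.9
finger_force: 0.0
clock: 10.5
eef_pos: [554.5, -1.2, 183.5]
eef_rot: [-3.139, 0.008, -2.785]
wrist_force: [0.3, 0.5, -0.9]
finger_gap: 89.8
finger_force: 0.0
3852 [5.54478394e+02 2.14778900e-01] [52.12671661 95.89212799] 0.3563492 80.29424893579207
tilt [4.04438609e-03 3.04212729e-03 8.02536191e+01]
2366 [ 5.53192749e+02 -1.00410461e-01] [ 80.12727356 134.38180542] 0.35704836
shift [ 238.9 -261.9   -9.8] rot [-7.000e-03 -1.000e-03 -3.085e+00] q6~ 0.61 clock 10.55
```

The spacer is home: its top is at 80.25 mm (80 expected), it is level, and the yaw matches. Now unwind the wrist by +3.14 and go to the cap.

In the tool's units: 0.14 rad / 3.1416 = 0.0446.

```bash
for i in 1; do python3 nudge.py '[[[0,0,0,0,0,0.0446],[0,0,0,0,0,0.0891],[0,0,0,0,0,0.1337],[0,0,0,0,0,0.1783],[0,0,0,0,0,0.2228]]]' 94|head -1;done
python3 nudge.py '[[[0,0,0,0,0,0.0446],[0,0,0,0,0,0.0891],[0,0,0,0,0,0.1337],[0,0,0,0,0,0.1783],[0,0,0,0,0,0.2228]]]'|head -1
python3 nudge.py '[[[0,0,0,0,0,0.0446],[0,0,0,0,0,0.0891],[0,0,0,0,0,0.1337],[0,0,0,0,0,0.1783],[0,0,0,0,0,0.2228]]]'|head -1
python3 nudge.py '[[[0,0,0,0,0,0.0446],[0,0,0,0,0,0.0891],[0,0,0,0,0,0.1337],[0,0,0,0,0,0.1783],[0,0,0,0,0,0.2228]]]'|head -1
python3 nudge.py '[[[0,0,0,0,0,0.0446],[0,0,0,0,0,0.0891],[0,0,0,0,0,0.1273],[0,0,0,0,0,0.1273]]]'
python3 - <<'E'
from h import *
W=wrist("placed2");h=W[...,2]
m=(h>74)&(h<86)&(np.hypot(W[...,0]-553,W[...,1])<80);c,s,a=rect(W,m);print(m.sum(),c,s,a,np.median(h[m]))
go(420.9,-329.7,170,.2995)
E
```

```text
clock: 11.05
clock: 11.55
clock: 12.05
clock: 12.55
clock: 12.95
eef_pos: [552.6, -1.1, 178.3]
eef_rot: [-3.14, 0.0, 0.296]
wrist_force: [0.3, -0.1, -0.9]
finger_gap: 94.1
finger_force: 0.0
3935 [555.12078857  -0.59383774] [52.10874176 96.22234344] 0.3550193 80.01395059466927
shift [-223.1  274.9    8.2] rot [-0.001 -0.     0.001] q6~ 0.61 clock 13.0
```

In the tool's units: 169 mm / 800 = 0.2113, -137 mm / 800 = -0.1713.

```bash
python3 nudge.py '[[[-0.0313,0.0388,0,0,0,0],[-0.0663,0.0813,0,0,0,0],[-0.1013,0.125,0,0,0,0],[-0.1363,0.1675,0,0,0,0],[-0.1713,0.2113,0,0,0,0]]]'|head -2; python3 nudge.py '[[[-0.035,0.0425,0,0,0,0],[-0.07,0.0863,0,0,0,0],[-0.1,0.1225,0,0,0,0],[-0.1075,0.1325,0,0,0,0],[-0.1075,0.1325,0,0,0,0]]]'
python3 - <<'E'
from h import *
W=wrist("cap2");h=W[...,2]
m=(h>33)&(h<65)&(np.hypot(W[...,0]-421,W[...,1]+330)<80);c,s,a=rect(W,m);print(m.sum(),c,s,a)
b=.54*np.array([np.sin(a),-np.cos(a)]);c=c-b;go(c[0],c[1],8,a)
E
```

```text
clock: 13.5
eef_pos: [470.6, -204.2, 178.9]
clock: 14.0
eef_pos: [420.0, -330.2, 178.5]
eef_rot: [-3.14, -0.002, 0.298]
wrist_force: [0.3, 0.7, 0.1]
finger_gap: 93.8
finger_force: 0.0
4157 [ 420.8661499  -330.31414795] [51.9991188  96.60567474] 0.29982308
shift [ -0.3   0.9 170.7] rot [-0.001 -0.002 -0.001] q6~ 0.61 clock 14.05
```

In the tool's units: 165.5 mm / 800 = 0.2069, 155 mm / 800 = 0.1938.

```bash
python3 nudge.py '[[[0,0.001,0.05,0,0,0],[0,0.001,0.1063,0,0,0],[0,0.001,0.1563,0,0,0],[0,0.001,0.1938,0,0,0],[0,0.001,0.2069,0,0,0]]]'|head -2; python3 nudge.py '[[[0,0,0,0,0,0],[0,0,0,0,0,0],[0,0,0,0,0,0],[0,0,0,0,0,0],[0,0,0,0,0,0]]]' 40 25|head -3; python3 nudge.py '[[[0,0,0,0,0,0],[0,0,0,0,0,0],[0,0,0,0,0,0]]]'; python3 nudge.py '[[[0,0,-0.0188,0,0,0],[0,0,-0.0563,0,0,0],[0,0,-0.1063,0,0,0],[0,0,-0.15,0,0,0],[0,0,-0.1625,0,0,0]]]' 
python3 nudge.py '[[[0,0,0,0,0,0]]]'|head -1
python3 - <<'E'
from h import *
W=wrist("held2");h=W[...,2];s=readout.read_state();print(s["eef_pos"],s["eef_rot"]);y=s["eef_rot"][2];d=W[...,:2]-s["eef_pos"][:2]
x=d@[np.cos(y),np.sin(y)];t=d@[np.sin(y),-np.cos(y)];z=s["eef_pos"][2]
m=(abs(h-z-41)<5)&(abs(t)<24)&(x>0)&(x<60);print(m.sum(),"fence far x",np.percentile(x[m],[99,99.9]),np.median(h[m])-z)
go(554.8,-.2,z,.3555)
E
```

```text
clock: 14.55
eef_pos: [420.7, -327.7, 10.9]
clock: 15.05
eef_pos: [421.4, -330.4, 14.5]
eef_rot: [3.141, -0.003, 0.298]
clock: 15.35
eef_pos: [421.3, -330.3, 14.2]
eef_rot: [3.141, -0.002, 0.298]
wrist_force: [-0.5, 0.9, 6.3]
finger_gap: 51.5
finger_force: 25.0
clock: 15.85
eef_pos: [421.8, -331.1, 147.2]
eef_rot: [3.138, -0.005, 0.298]
wrist_force: [-0.1, -0.3, -2.2]
finger_gap: 51.7
finger_force: 25.0
clock: 15.95
[ 420.66628994 -330.05494171  142.90821733] [-3.14079152e+00 -1.69377588e-03  2.97740604e-01]
2786 fence far x [47.95074218 48.11513019] 41.344544262890906
shift [ 225.  -276.     0.6] rot [-0.001 -0.002 -0.058] q6~ 1.21 clock 16.0
```

View pics/held2.png

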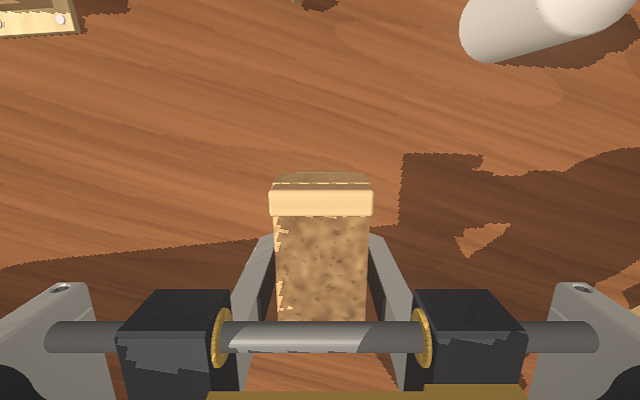

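The cap is held straight with its fence at the far side (320,200), centred to about 0.1 mm along the tool. Carrying it to the base.

In the tool's units: -161 mm / 800 = -0.2013, 131 mm / 800 = 0.1638.

```bash
python3 nudge.py '[[[0.025,-0.0313,0,0,0,0],[0.0588,-0.0725,0,0,0,0],[0.0938,-0.115,0,0,0,0],[0.1288,-0.1575,0,0,0,0],[0.1638,-0.2013,0,0,0,0]]]'|head -2; python3 nudge.py '[[[0.035,-0.0425,0,0,0,0],[0.07,-0.085,0,0,0,0],[0.1,-0.1225,0,0,0,-0.0095],[0.1175,-0.1438,0,0,0,-0.0185],[0.1175,-0.1438,0,0,0,-0.0185]]]'
python3 nudge.py '[[[0,0,0.0188,0,0,0],[0,0,0.0338,0,0,0],[0,0,0.04,0,0,0],[0,0,0.04,0,0,0]]]'
cat > chk.py <<'E'
from h import *
import sys
W=wrist(sys.argv[1]);h=W[...,2];s=readout.read_state();print(s["eef_pos"],s["eef_rot"]);y=s["eef_rot"][2];d=W[...,:2]-s["eef_pos"][:2]
x=d@[np.cos(y),np.sin(y)];t=d@[np.sin(y),-np.cos(y)];z=s["eef_pos"][2]
m=(abs(h-z-41)<5)&(abs(t)<24)&(x>0)&(x<60);print("fence far",np.percentile(x[m],99.9))
m=(abs(h-8)<5)&(abs(t)<50)&(x>40)&(x<90);print("plate far",np.percentile(x[m],99.5),"t",np.percentile(t[m],[.5,99.5]))
m=(abs(h-80)<4)&(abs(t)<30)&(x>30)&(x<60);print("spacer top",m.sum(),np.percentile(x[m],99.5) if m.any() else 0)
go(554.8,-.2,84.2,.3555)
E
python3 chk.py pre2
```

```text
clock: 16.5
eef_pos: [498.5, -136.0, 141.8]
clock: 17.0
eef_pos: [554.7, 2.0, 141.7]
eef_rot: [-3.14, 0.001, 0.36]
wrist_force: [-0.4, -0.9, -1.4]
finger_gap: 51.7
finger_force: 25.0
clock: 17.4
eef_pos: [554.4, -0.9, 111.0]
eef_rot: [-3.14, 0.0, 0.355]
wrist_force: [0.8, -1.1, -0.4]
finger_gap: 51.9
finger_force: 25.0
[554.83179049  -0.7870101  111.85849219] [-3.14104210e+00 -1.17342359e-03  3.54967386e-01]
fence far 47.43671286794408
plate far 66.44349946943248 t [-39.66584223  39.25496257]
spacer top 210 48.34311174444869
shift [ 0.1 -0.5 27.7] rot [-0.001 -0.001 -0.001] q6~ 1.21 clock 17.45
```

Cap and spacer agree to about 0.5 mm, so I'm lowering the cap.

In the tool's units: 25 mm / 800 = 0.0313, 22 mm / 800 = 0.0275.

```bash
python3 nudge.py '[[[0.0004,-0.0005,0.0075,0,0,0],[0.0004,-0.0005,0.015,0,0,0],[0.0004,-0.0005,0.0225,0,0,0],[0.0004,-0.0005,0.0275,0,0,0],[0.0004,-0.0005,0.0313,0,0,0]]]'; python3 nudge.py '[[[0,0,0.0013,0,0,0],[0,0,0.0019,0,0,0],[0,0,0.0019,0,0,0]]]'
```

```text
clock: 17.95
eef_pos: [555.1, 0.2, 86.8]
eef_rot: [-3.141, -0.002, 0.356]
wrist_force: [-0.7, -1.5, -1.5]
finger_gap: 51.7
finger_force: 25.0
clock: 18.25
eef_pos: [555.3, 0.2, 85.9]
eef_rot: [-3.142, -0.002, 0.356]
wrist_force: [-0.1, -0.2, -1.0]
finger_gap: 52.2
finger_force: 25.0
```

In the tool's units: 1.7 mm / 800 = 0.0021, 1 mm / 800 = 0.0013.

```bash
python3 nudge.py '[[[0,0,0.0013,0,0,0],[0,0,0.0021,0,0,0],[0,0,0.0021,0,0,0]]]'; python3 nudge.py '[[[0,0,0,0,0,0],[0,0,0,0,0,0],[0,0,0,0,0,0],[0,0,0,0,0,0],[0,0,0,0,0,0]]]' 90|head -2; python3 nudge.py '[[[0,0,-0.025,0,0,0],[0,0,-0.0625,0,0,0],[0,0,-0.1,0,0,0],[0,0,-0.125,0,0,0],[0,0,-0.125,0,0,0]]]'
python3 nudge.py '[[[0,0,0,0,0,0]]]'|head -2
python3 - <<'E'
from h import *
W=wrist("done");h=W[...,2];q=np.hypot(W[...,0]-555,W[...,1])<75
m=(h>100)&(h<130)&q;c,s,a=rect(W,m);print(m.sum(),c,s,a)
for lo,hi in((106,118),(119,130)):
    k=(h>lo)&(h<hi)&q;P=W[k];A=np.c_[P[:,:2]-c,np.ones(len(P))];print(np.median(P[:,2]),"plane",np.linalg.lstsq(A,P[:,2],rcond=None)[0].round(4))
p,d=cams.camera("side");cv2.imwrite("pics/side1.png",cv2.resize(p[100:300,150:470,::-1],None,fx=2,fy=2));print(readout.read_state()["clock"])
E
```

```text
clock: 18.55
eef_pos: [555.4, 0.2, 84.3]
eef_rot: [3.142, -0.002, 0.356]
wrist_force: [-1.1, -0.2, 1.3]
finger_gap: 51.8
finger_force: 25.0
clock: 19.05
eef_pos: [555.3, 0.2, 84.1]
clock: 19.55
eef_pos: [556.1, 0.0, 186.8]
eef_rot: [3.14, -0.006, 0.356]
wrist_force: [0.1, 0.0, 0.3]
finger_gap: 90.1
finger_force: 0.0
clock: 19.65
eef_pos: [554.9, 0.1, 183.4]
6203 [ 5.55239929e+02 -4.73518372e-02] [52.04602432 96.29955292] 0.3570191
112.03801472397325 plane [2.700000e-03 2.400000e-03 1.120729e+02]
123.89843976800567 plane [-2.110000e-02 -6.800000e-03  1.247226e+02]
19.75
```

View pics/side1.png

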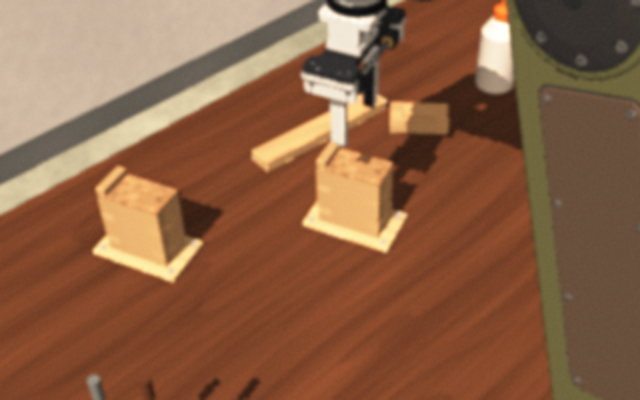

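The built support at (355,190) looks the same as the finished post at (140,220). The cork top is at 112.0 mm and the fence at 123.9 mm, against 112 and 124 expected. It is level, and the gripper is clear above it.

```bash
python3 -c "
from cell import manip, cams, readout, order
print(order.sign_off())"
```

```text
the job is handed in; nothing more can be done
None
```

The support is built and handed in at about 20 s of the 58 s allowed: thick spacer home on the base, cap home on the spacer with wide ends matching, gripper clear; the sign-off gave no verdict.

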